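# Shut the vent flap with the hook pole

## Task

The roof vent flap of the little drying box is standing open. Take the hook pole from its stand, hook it into the ring on the flap's edge and swing the flap down until the catch snaps and it is fully shut, then keep pulling it down with a steady 12 N or so for a good second to bed its seal. Never strain the flap with as much as 20 N, and keep the gripper itself off it. Then unhook the pole, leaving the flap shut, and hang it back upright in its stand without disturbing the loose things on the bench.

Things in the scene. Friction and masses are not known exactly. Their poses are not given: they have to be found in the camera images.
- dryer: Drying box, grey sheet metal, open top, fixed to the bench: 120 (x) x 140 (y) x 66 mm. Origin at the centre of its underside, x to the rear, y along the hinge, z up; its front (-x) faces roughly the robot. The vent flap is hinged along the rear top edge. Keep the arm clear of the 0.7 m high tool board on the bench to the left, from about (0.39, 0.58) to (0.61, 0.35) m in the robot's frame.
- hinge (a point): Middle of the flap's hinge axis, at (55, 0, 66) mm in the box's frame, axis along the box's y. Catch: a sprung roller, set differently on each box. Where the flap meets it, at about 0.12 rad, pushing on takes 5 to 11 N at the ring; then it gives way and the flap snaps onto a solid stop at 0. To lift it off again takes 5 N or more at the ring.
- flap (a joint): Angle of the vent flap in rad: 0 fully shut (level), growing as its free edge rises; starts at 0.95 to 1.3, end stop at 1.45. The hinge is stiff: the flap stays where it is left and takes 1 to 4 N at the ring to turn. In the last 0.12 rad or so it meets a sprung catch (see hinge).
- eye (a point): Nominal centre of the steel ring on the middle of the flap's free edge. At flap angle a it lies at (55 - 138 cos a, 0, 66 + 138 sin a) mm in the box's frame. The ring itself is clamped in a slotted lug, up to 4 mm to either side of this point square to the flap (up or down when shut). Hole 30 mm wide, bar 6 mm thick; hole axis parallel to the hinge. Shut, it stands 23 mm in front of the box.
- pole: Hook pole with a square wooden handle, 0.11 to 0.21 kg, 179 mm long, hanging upright. Origin on its axis at the level of the tine's centre line, z up along it. Shaft 8 mm thick, z = 0 to 100 mm; collar 28 mm wide, z = 100 to 106; handle 20 x 20 mm (sides along x and y), z = 106 to 176: grip it there.
- hook (a point): Middle of the tine, at (0, 16.5, 0) mm in the pole's frame. The tine is 8 mm thick and runs from the pole's axis along the pole's +y, straight for 30 mm, then turns up; its end reaches y = 38 mm, z = 10 mm. It is in the ring when this point is near the ring's centre.
- collar (a point): Centre of the underside of the pole's collar, at (0, 0, 100) mm in the pole's frame.
- stand: Steel stand for the pole, fixed to the bench, base 76 x 60 x 8 mm; origin on the bench under the pole's axis. The pole's collar hangs in a level fork, open towards the stand's -x (see fork). A column 12 x 30 mm, 130 mm high, stands behind at x = 36 mm. The pole hangs with its tine along the stand's +y, 30 mm above the bench.
- fork (a point): Place of the collar's underside: centre of the fork's top, at (0, 0, 130) mm in the stand's frame. Two prongs 12 mm wide, 8 mm thick, slot between them 14 mm wide, ending at x = -18 mm. Lift the collar a little and draw the pole out along the stand's -x; hang it back the same way.
- block: Bystander: steel block with a bore, 48 x 95 x 46 mm, loose; origin at the centre of its underside. It stands either left or right of the box, the pole's stand on the other side.
- case: Bystander: small yellow plastic case, 59 x 78 x 23 mm, loose near the bench's front edge; origin at the centre of its underside.
- driver: Bystander: short screwdriver with an orange handle, 118 mm long, lying loose on the bench in front of the box; origin at the centre of its underside.

How it is judged:
On the way, in this order (a step that is already met when the one before it is completed fails the run):
1. the pole's tine is in the ring while the flap still stands open (distance between hook and eye below 0.018 m and value of joint flap above 0.8 rad), for 0.2 s.
2. the flap has been swung more than halfway down with the tine in the ring (distance between hook and eye below 0.018 m and value of joint flap below 0.45 rad), for 0.1 s.
3. with the tine in the ring, the shut flap is held down with 8 to 16 N (distance between hook and eye below 0.018 m and value of joint flap below 0.03 rad and contact force between pole and flap between 8 and 16 N), for 0.7 s.
At the end, for the whole second after the job is handed in: The flap is shut (angle under 0.03 rad), and the pole, let go and at rest, hangs upright (within 0.1 rad) in the stand with its collar resting on the fork within 8 mm of its place (value of joint flap below 0.03 rad and distance between collar and fork below 0.008 m and angle between pole's own z axis and vertical below 0.1 rad and linear speed of pole below 0.02 m/s and contact force between pole and stand above 0.3 N and contact force between pole and flap below 0.1 N); the robot touches nothing.
It fails at once if the pole strains the flap with more than 20 N (contact force between pole and flap above 20 N).
It fails at once if the gripper or arm pushes on the flap (contact force between any of the fingers, the arm and flap above 1 N).
It fails at once if a loose bystander is moved by more than 15 mm (distance of any of block, case, driver from where it was at the start of the episode above 0.015 m).
It also fails if it takes over 72 s, if anything falls off the work surface, if the arm or the gripper's body presses on something with over 40 N, if the wrist force passes 120 N, or if a joint passes its speed limit or range.

## Robot

A 7-joint arm with a two-finger parallel gripper is mounted at the origin on a cart in front of the work surface, level with it; the furniture and walls round the work are solid. World frame = base frame: x ahead of the robot, y to its left, z up, the work surface at z = 0. Lengths are in m, angles in rad, forces in N, time in s.
With the tool pointing down it reaches from about 0.425 to 0.95 m from the base axis. Payload 4.7 kg.
Tool frame: the origin (TCP) lies midway between the tips of the shut fingers; the grasp point (between the pads) lies 19 mm behind it; z points along the fingers, y is the line along which they close (so a half turn about z gives the same grasp; the last joint's range is limited). The gripper opens to 85 mm and grips with 20 to 120 N. Pads are 22 mm wide; open, the fingers measure 114 mm over their backs; the gripper's body (76 mm by 85 mm) begins 54 mm behind the grasp point. The pads swing forward as they close: fully open they stand 13 mm farther back than shut.
Start: joints at [-1.224, 0.469, -0.049, 1.532, 0.024, 1.141, -0.082], TCP at [0.248, 0.628, 0.231] pointing down, gripper open.
Joint ranges: [-2.59, 2.59], [-0.33, 1.99], [-1.39, 1.29], [0.1, 2.45], [-1.04, 4.18], [0.21, 1.99], [-2.66, 2.66]. Speed limits (rad/s): [2.57, 2.57, 3.14, 3.14, 3.14, 3.14, 3.14].

## Interface

Orientations are given as [roll, pitch, yaw] about the fixed x, y, z axes, in that order (R = Rz(yaw) Ry(pitch) Rx(roll)).
In Python, from plant import ctrl, viewer, job gives the robot as it stands. The module is installed in compiled form; this text tells all that it offers.
- The arm moves only by the tool send_rows, never from a script. Its argument "increments" is a list of rows, each an object of numbers: "tx", "ty", "tz": the shift along the tool's x, y, z in m; "twist": the turn about the tool's z in rad; "jaw": the opening, from -1 (shut) to 1 (fully open), so that 0 is half open. In form: [{"tx": .., "ty": .., "tz": .., "twist": .., "jaw": ..}, ...]. A call has 1 to 12 rows; each row is the pose to reach, as a shift and turn from the pose commanded when the call began, along the tool's axes at that moment; what a row does not reach only later rows make up. A row lasts 1/8 s, in which the tool goes at most 62.5 mm and 10.7 degrees, less where a joint would pass 70% of its speed; a pose out of reach is approached as far as the arm can. A call with a gripper value outside its range is refused whole. The fingers move at their own pace and stop on an object; "force" is the grip in N (left out, the last holds). Time passes only in rows, so rows that repeat a pose let the fingers close. It gives the time, the measured TCP pose, the force, the opening and the grip force at its end, in the units of the state.
- ctrl.observe(): the state, without advancing time (a new reading comes with each control period).
- viewer.snapshot(name): name is "side" or "top" or "wrist"; returns (picture, depth): 400x640x3 uint8, red, green, blue; 400x640 float32, m along the optical axis (not along the pixel's ray), 0 where there is no reading.
- viewer.camera_params(name): a dict with "K" (3x3 intrinsics, pixels), "distortion" ([k1, k2, p1, p2, k3] as OpenCV has them; the pictures are not rectified), "extrinsics" (4x4, takes a point from camera to world coordinates). Camera axes: x right, y down, z forward; pixel columns grow to the right and rows downward; lengths in m; the calibration is good to about 2 mm. A picture is of the moment at which its call begins: read the wrist's pose just before it. camera_params takes no time and is no camera call; for the wrist camera it gives the pose at the moment of the call.
- job.finish_job(): hands the job in; it is judged then, once.
The state is a dict: "time": time; "joint_positions": joint angles; "joint_vel": joint speeds; "joint_efforts": joint torques, N m; "tool_pos": TCP position; "ee_rot": TCP orientation; "wrist_force": force on the tool from outside, world axes, zero at the start; "ft_torque": the same for the moment, N m; "width": opening from 0.0 (shut) to 1.0 (fully open); "finger_force": force on a finger pad.
Only numpy, scipy, OpenCV 4.12 (cv2) and the standard library are available. Lean on these libraries where they do the work, as an engineer would, in place of code of your own. Each camera call takes 0.05 s, during which the arm holds its last target. There are 200 camera calls.

## Working session

There is one attempt and no reset: what is moved stays moved. The work goes in short steps, Python scripts to look and compute and a tool call to move; the robot and the scene stay as the last step left them, time stands still between calls to the robot, and variables do not carry over. Pictures are saved under pics/ and viewed, at most 10 in all, crops included, and the job is handed in when it is done.

Besides the shell and the picture viewer there is one more tool, called after ">>>" as name(argument=value, ...), one argument or row to a line, values as JSON. send_rows: Moves the arm, as the interface text tells. Its arguments: {"type":"object","properties":{"increments":{"type":"array"},"force":{"type":"number"}},"required":["increments"]}

```bash
mkdir -p pics; cat > h.py <<'E'
import numpy as np, cv2
from plant import ctrl, viewer, job
from scipy.spatial.transform import Rotation as R
def snap(n,save=None):
    P=viewer.camera_params(n); im,d=viewer.snapshot(n)
    np.savez('last_%s.npz'%n,im=im,d=d,K=P['K'],D=P['distortion'],E=P['extrinsics'])
    if save: cv2.imwrite('pics/'+save,im[:,:,::-1])
    return im,d,P
def load(n):
    z=np.load('last_%s.npz'%n); return z['im'],z['d'],dict(K=z['K'],distortion=z['D'],extrinsics=z['E'])
def ray(P,uv):
    p=cv2.undistortPoints(np.float64(uv).reshape(-1,1,2),np.array(P['K'],float),np.array(P['distortion'],float)).reshape(-1,2)
    E=np.array(P['extrinsics']); return E[:3,3],np.c_[p,np.ones(len(p))]@E[:3,:3].T
def onz(P,uv,z):
    o,r=ray(P,uv); return o+r*((z-o[2])/r[:,2])[:,None]
def pts(P,d,uv):
    uv=np.array(uv,int).reshape(-1,2); o,r=ray(P,uv); return o+r*d[uv[:,1],uv[:,0]][:,None]
def cloud(P,d):
    v,u=np.mgrid[0:400,0:640]; return pts(P,d,np.c_[u.ravel(),v.ravel()]).reshape(400,640,3)
E
python3 - <<'E'
from h import *
a=snap('side')[0]; b=snap('top')[0]
cv2.imwrite('pics/a.png',cv2.resize(a,None,fx=1.25,fy=1.25)[:,:,::-1]);cv2.imwrite('pics/b.png',cv2.resize(b,None,fx=1.25,fy=1.25)[:,:,::-1])
for n in('side','top','wrist'):print(n,np.round(viewer.camera_params(n)['extrinsics'],3).tolist(),np.array(viewer.camera_params(n)['K'])[0,0])
s=ctrl.observe();print(s)
E
```

```text
side [[0.996, -0.059, 0.06, 0.465], [-0.084, -0.588, 0.804, -0.577], [-0.012, -0.806, -0.591, 0.607], [0.0, 0.0, 0.0, 1.0]] 392.5754920061458
top [[-0.021, -0.997, 0.074, 0.444], [-1.0, 0.021, -0.004, 0.12], [0.002, -0.074, -0.997, 0.947], [0.0, 0.0, 0.0, 1.0]] 469.9761112794444
wrist [[0.366, 0.898, 0.245, 0.184], [0.931, -0.353, -0.098, 0.653], [-0.001, 0.264, -0.964, 0.374], [0.0, 0.0, 0.0, 1.0]] 284.96763118105935
{'time': 0.1, 'joint_positions': array([-1.22391527,  0.46936692, -0.0485924 ,  1.53356303,  0.02407945,
        1.14101079, -0.08234151]), 'joint_vel': array([ 0.00060798, -0.00186677,  0.00023076, -0.00241909,  0.00040144,
       -0.00115634,  0.00019198]), 'joint_efforts': array([ 1.05357816e-03, -5.11517394e+01, -4.66478826e-02, -2.38391608e+01,
        1.08238903e-02,  4.36609669e-03,  4.55730387e-06]), 'tool_pos': array([0.2475157 , 0.62741924, 0.23036706]), 'ee_rot': array([-3.13982969e+00,  4.41029218e-05,  2.76578804e+00]), 'wrist_force': array([ 0.08692656,  0.0077012 , -0.48888514]), 'ft_torque': array([-0.00674252,  0.01472923, -0.04049278]), 'finger_force': 0.0, 'width': 1.0038488270761197}
```

View pics/a.png

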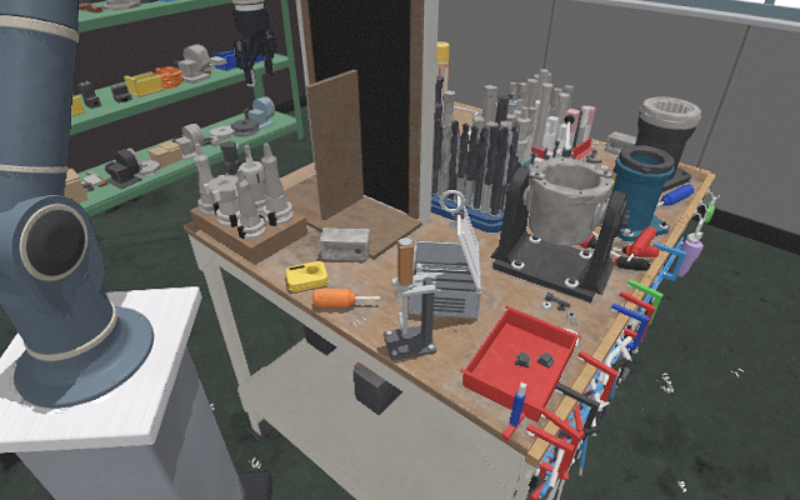

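View pics/b.png

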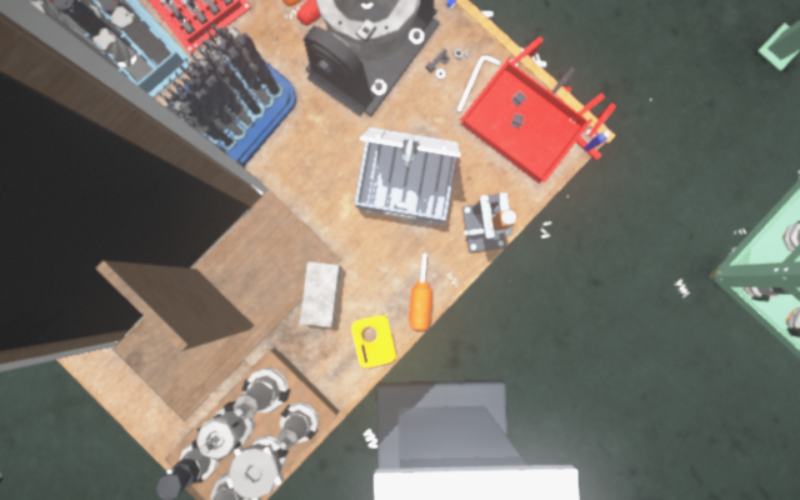

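The side view shows the flap standing (ring at about (450,200) in the 1.25x picture), the stand and pole at about (408,300) and the driver at (345,300). In the top view the box is at (408,180), the stand at (488,222), the block at (320,295) and the case at (373,342). I'll zoom in and measure.

```bash
python3 - <<'E'
from h import *
a,d,P=load('side'); b,e,Q=load('top')
c1=cv2.resize(a[140:290,290:410],None,fx=3.3,fy=3.3,interpolation=cv2.INTER_CUBIC)
c2=cv2.resize(b[95:215,275:425],None,fx=2.6,fy=2.6,interpolation=cv2.INTER_CUBIC)
o=np.zeros((500,800,3),np.uint8); o[:495,:396]=c1; o[:312,400:790]=c2
cv2.imwrite('pics/c.png',o[:,:,::-1])
# wooden handle in both views
for n,im,dd,PP,roi in(('side',a,d,P,(180,240,310,340)),('top',b,e,Q,(150,210,360,425))):
    hsv=cv2.cvtColor(im,cv2.COLOR_RGB2HSV); m=(hsv[...,0]<18)&(hsv[...,1]>110)&(hsv[...,2]>70)
    z=cloud(PP,dd); mm=np.zeros_like(m); mm[roi[0]:roi[1],roi[2]:roi[3]]=1; mm&=m&(z[...,2]>.1)
    p=z[mm]; print(n,len(p),np.percentile(p,[2,50,98],axis=0).round(4).tolist())
    p=p[p[:,2]>np.percentile(p[:,2],98)-.006]; print(' top',len(p),p.mean(0),p.min(0),p.max(0))
z=cloud(Q,e)
def lst(m):return cv2.minAreaRect(np.float32(z[m][:,:2]))
# dryer walls: points 0.05..0.075 high in box region
reg=np.zeros((400,640),bool); reg[95:185,275:375]=1
m=reg&(z[...,2]>.055)&(z[...,2]<.075); print('walltop',m.sum(),lst(m))
f=reg&(z[...,2]>.085); print('flap',f.sum(),z[f].min(0),z[f].max(0))
r=np.zeros((400,640),bool); r[150:205,365:425]=1
for lo,hi in((.004,.014),(.115,.128),(.127,.133),(.133,.142),(.19,.22)):
    m=r&(z[...,2]>lo)&(z[...,2]<hi); print(lo,m.sum(), lst(m) if m.sum()>3 else '', z[m].mean(0))
# side cloud ring: highest points
s=cloud(P,d); reg=np.zeros((400,640),bool); reg[145:260,345:390]=1
m=reg&(s[...,2]>.08)&(s[...,0]<.75)&(s[...,1]<.3)
np.save('flap.npy',s[m]); print('sideflap',m.sum(),np.percentile(s[m],[1,50,99],axis=0).round(4).tolist())
E
```

```text
side 348 [[0.5167, -0.0361, 0.1406], [0.5256, -0.0339, 0.1764], [0.5351, -0.031, 0.206]]
 top 49 [ 0.5236947  -0.04342653  0.21201109] [ 0.46528924 -0.57737438  0.20030773] [ 0.53620121 -0.02031674  0.6066229 ]
top 57 [[0.5157, -0.0325, 0.1576], [0.5228, -0.0156, 0.1938], [0.532, -0.0146, 0.2083]]
 top 15 [ 0.51989548 -0.02049744  0.20594949] [ 0.51642283 -0.03343798  0.20353305] [ 0.53270871 -0.01475679  0.20951235]
walltop 559 ((0.612196147441864, 0.09921940416097641), (0.13998010754585266, 0.11974780261516571), 79.13075256347656)
flap 896 [0.44382733 0.02418179 0.08512032] [0.67491583 0.16152954 0.94715932]
0.004 674 ((0.5449228286743164, -0.03691038861870766), (0.1088395044207573, 0.10549906641244888), 88.4694595336914) [ 0.52772866 -0.01959388  0.00849611]
0.115 38 ((0.5381327271461487, -0.023926088586449623), (0.059920426458120346, 0.038279514759778976), 6.9692583084106445) [ 0.54289221 -0.01941979  0.12521922]
0.127 375 ((0.5381485819816589, -0.023823225870728493), (0.05987013131380081, 0.038470007479190826), 6.941555023193359) [ 0.54330806 -0.0199593   0.13025769]
0.133 65 ((0.5374791622161865, -0.022989151999354362), (0.05548105388879776, 0.03057469055056572), 5.473768711090088) [ 0.52747593 -0.01993108  0.1359957 ]
0.19 183 ((0.5261143445968628, -0.024871785193681717), (0.02010192722082138, 0.01989120990037918), 5.510183334350586) [ 0.52518121 -0.02354402  0.20675975]
sideflap 877 [[0.4653, -0.5774, 0.0816], [0.6306, 0.0862, 0.1493], [0.6697, 0.1379, 0.6066]]
```

View pics/c.png

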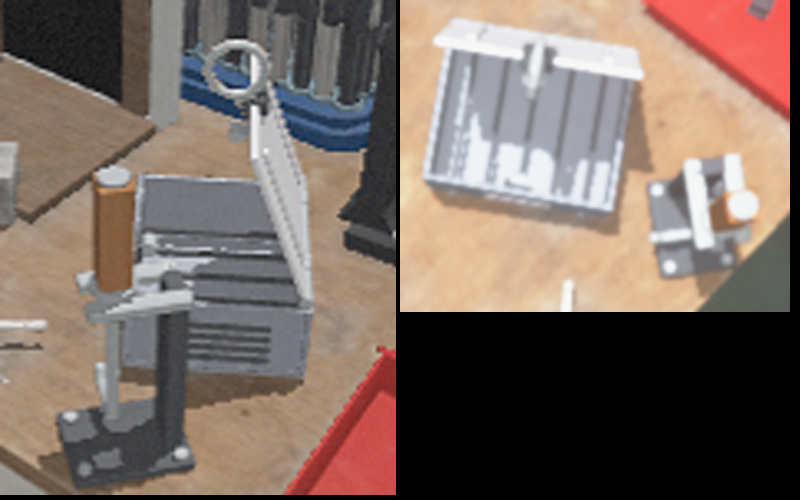

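```bash
cat >> h.py <<'E'
def rel(tgts,base=None):
    s=ctrl.observe(); p,e=base if base else (s['tool_pos'],s['ee_rot'])
    M=R.from_euler('xyz',e).as_matrix()
    for x,y,z,yaw in tgts:
        dy=(yaw-e[2]+np.pi)%(2*np.pi)-np.pi
        print(np.round(M.T@(np.array([x,y,z])-p),4).tolist(),'twist',round(-dy,3))
bx=np.array([.98206,-.18857,0]); by=np.array([.18857,.98206,0]); b0=np.array([.6122,.0992,0])
def box(p): q=np.asarray(p)-b0; return np.stack([q@bx,q@by,q[...,2]],-1)
def world(p): p=np.asarray(p); return b0+p[0]*bx+p[1]*by+np.array([0,0,p[2]])
E
python3 - <<'E'
from h import *
for n in('side','top'):
    im,d,P=load(n); q=box(cloud(P,d)).reshape(-1,3)
    q=q[(d.ravel()>0)&(abs(q[:,1])<.075)&(q[:,0]>-.06)&(q[:,0]<.08)&(q[:,2]>.075)&(q[:,2]<.24)]
    pan=q[(abs(q[:,1])>.025)]; a=np.arctan2(pan[:,2]-.066,.055-pan[:,0]); r=np.hypot(pan[:,2]-.066,.055-pan[:,0])
    print(n,len(pan),'a',np.percentile(a[r>.05],[5,50,95]).round(3),'r',np.percentile(r,[50,99]).round(3),'y',pan[:,1].min(),pan[:,1].max())
    rg=q[(abs(q[:,1])<.02)]; r=np.hypot(rg[:,2]-.066,.055-rg[:,0]); a=np.arctan2(rg[:,2]-.066,.055-rg[:,0])
    k=r>.118; print(' ring',k.sum(),'a',np.percentile(a[k],[2,50,98]).round(3),'r',r[k].min(),r[k].max(),'y',np.median(rg[k,1]),rg[k].min(0),rg[k].max(0))
rel([(.248,.628,.36,2.766),(.22,.45,.36,2.4),(.40,.22,.36,1.9),(.526,-.025,.26,1.686)])
E
```

```text
side 421 a [1.195 1.241 1.299] r [0.069 0.118] y -0.07008778731156408 0.05069094469279603
 ring 173 a [1.052 1.194 1.33 ] r 0.11806848526566675 0.16030308549846034 y -0.0010789960050728686 [-0.01718977 -0.01180103  0.17302983] [0.02337055 0.00314915 0.2157863 ]
top 486 a [1.207 1.245 1.285] r [0.094 0.12 ] y -0.06743882777899671 0.06721088005114123
 ring 164 a [1.07  1.216 1.326] r 0.11804002890278908 0.1616413642608645 y -0.0002064161574459805 [-0.01713878 -0.01695437  0.17394683] [0.02295364 0.01692885 0.2170816 ]
[-0.0002, 0.0005, -0.1296] twist -0.0
[-0.0395, -0.1754, -0.1293] twist 0.366
[-0.2914, -0.3232, -0.1291] twist 0.866
[-0.4985, -0.5047, -0.0287] twist 1.08
```

>>> send_rows(
  increments=[
    {"tx": 0, "ty": 0, "tz": -0.06, "twist": 0, "jaw": 1},
    {"tx": 0, "ty": 0, "tz": -0.12, "twist": 0, "jaw": 1},
    {"tx": -0.02, "ty": -0.06, "tz": -0.13, "twist": 0.15, "jaw": 1},
    {"tx": -0.035, "ty": -0.12, "tz": -0.13, "twist": 0.3, "jaw": 1},
    {"tx": -0.04, "ty": -0.175, "tz": -0.13, "twist": 0.37, "jaw": 1},
    {"tx": -0.09, "ty": -0.205, "tz": -0.13, "twist": 0.47, "jaw": 1},
    {"tx": -0.14, "ty": -0.235, "tz": -0.13, "twist": 0.57, "jaw": 1},
    {"tx": -0.19, "ty": -0.265, "tz": -0.13, "twist": 0.67, "jaw": 1},
    {"tx": -0.24, "ty": -0.295, "tz": -0.13, "twist": 0.77, "jaw": 1},
    {"tx": -0.29, "ty": -0.323, "tz": -0.13, "twist": 0.87, "jaw": 1},
    {"tx": -0.29, "ty": -0.323, "tz": -0.13, "twist": 0.87, "jaw": 1},
  ],
)

```text
time: 1.48
tool_pos: [0.4012, 0.2167, 0.3613]
ee_rot: [3.141, 0.001, 1.886]
wrist_force: [0.4, 0.8, 0.7]
width: 1.003
finger_force: 0.0
```

```bash
python3 - <<'E'
from h import *
s=ctrl.observe();print(s['time'],s['tool_pos'],s['ee_rot'],s['joint_positions'].round(2))
rel([(.47,.05,.34,1.8),(.526,-.025,.26,1.686)])
E
```

```text
1.475 [0.40123341 0.21665184 0.36126741] [3.14142501e+00 7.80560836e-04 1.88593277e+00] [-0.9  -0.01  0.31  1.85  0.    1.3  -0.27]
[-0.1797, 0.0137, 0.0214] twist 0.086
[-0.2683, 0.0437, 0.1015] twist 0.2
```

>>> send_rows(
  increments=[
    {"tx": -0.06, "ty": 0.005, "tz": 0.01, "twist": 0.04},
    {"tx": -0.12, "ty": 0.01, "tz": 0.015, "twist": 0.07},
    {"tx": -0.17, "ty": 0.015, "tz": 0.02, "twist": 0.1},
    {"tx": -0.22, "ty": 0.03, "tz": 0.05, "twist": 0.15},
    {"tx": -0.268, "ty": 0.044, "tz": 0.1, "twist": 0.2},
    {"tx": -0.268, "ty": 0.044, "tz": 0.1, "twist": 0.2},
    {"tx": -0.268, "ty": 0.044, "tz": 0.1, "twist": 0.2},
  ],
)

```text
schema error: expected keys tx, ty, tz, twist, jaw
```

```bash
python3 - <<'E'
from h import *
im,d,P=snap('wrist','w1.png')
s=ctrl.observe();print(s['time'],s['tool_pos'],s['ee_rot'],s['joint_positions'].round(2),s['wrist_force'])
z=cloud(P,d); m=(d>0)&(z[...,2]>.195)&(z[...,2]<.215)&(np.hypot(z[...,0]-.526,z[...,1]+.025)<.03)
print('handle top',m.sum(),cv2.minAreaRect(np.float32(z[m][:,:2])) if m.sum()>5 else '',z[m].mean(0) if m.sum() else '')
m=(d>0)&(z[...,2]>.12)&(z[...,2]<.134)&(np.hypot(z[...,0]-.536,z[...,1]+.025)<.05)
print('fork',m.sum(),cv2.minAreaRect(np.float32(z[m][:,:2])) if m.sum()>5 else '')
E
```

```text
1.525 [0.3996489  0.21928252 0.36112029] [-3.14116509e+00 -2.69135530e-04  1.89136719e+00] [-0.9  -0.01  0.31  1.85  0.    1.3  -0.27] [ 1.10012624  0.77403358 -0.18079095]
handle top 0  
fork 0
```

View pics/w1.png

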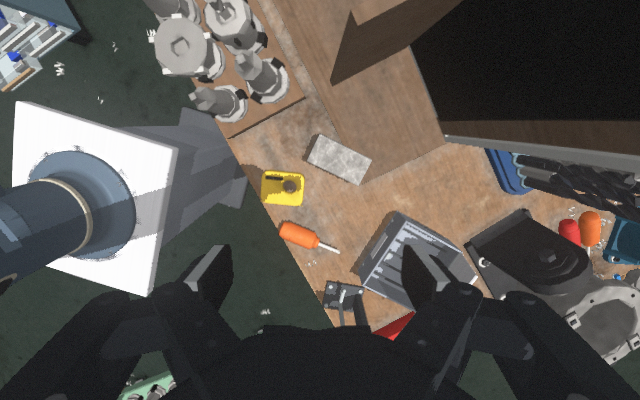

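The wrist view shows the stand at about (345,290) and the box at (415,255). The last move was refused because the jaw key was missing.

>>> send_rows(
  increments=[
    {"tx": -0.06, "ty": 0.005, "tz": 0.01, "twist": 0.04, "jaw": 1},
    {"tx": -0.12, "ty": 0.01, "tz": 0.015, "twist": 0.07, "jaw": 1},
    {"tx": -0.17, "ty": 0.015, "tz": 0.02, "twist": 0.1, "jaw": 1},
    {"tx": -0.22, "ty": 0.03, "tz": 0.05, "twist": 0.15, "jaw": 1},
    {"tx": -0.268, "ty": 0.044, "tz": 0.1, "twist": 0.2, "jaw": 1},
    {"tx": -0.268, "ty": 0.044, "tz": 0.1, "twist": 0.2, "jaw": 1},
    {"tx": -0.268, "ty": 0.044, "tz": 0.1, "twist": 0.2, "jaw": 1},
  ],
)

```text
time: 2.4
tool_pos: [0.5261, -0.0173, 0.2609]
ee_rot: [-3.14, -0.001, 1.698]
wrist_force: [-0.5, -0.2, -0.0]
width: 0.999
finger_force: 0.0
```

```bash
python3 - <<'E'
from h import *
im,d,P=snap('wrist','w2.png')
s=ctrl.observe();print(s['time'],s['tool_pos'],s['ee_rot'],s['joint_positions'].round(2),s['wrist_force'])
z=cloud(P,d); m=(d>0)&(z[...,2]>.195)&(z[...,2]<.215)&(np.hypot(z[...,0]-.526,z[...,1]+.025)<.03)
print('handle top',m.sum(),cv2.minAreaRect(np.float32(z[m][:,:2])) if m.sum()>5 else '',z[m].mean(0) if m.sum() else '')
m=(d>0)&(z[...,2]>.12)&(z[...,2]<.134)&(np.hypot(z[...,0]-.536,z[...,1]+.025)<.05)
print('fork',m.sum(),cv2.minAreaRect(np.float32(z[m][:,:2])) if m.sum()>5 else '')
rel([(.526,-.025,.147,1.686)])
E
```

```text
2.45 [ 0.52635274 -0.01685117  0.26171313] [ 3.14117425e+00 -1.04079215e-03  1.69903174e+00] [-0.56  0.21  0.6   1.87 -0.14  1.1   0.23] [-0.31453568 -0.29798606  0.98098902]
handle top 779 ((0.5254150032997131, -0.023982252925634384), (0.019871164113283157, 0.019962884485721588), 7.557013988494873) [ 0.52509862 -0.02209012  0.20795285]
fork 1222 ((0.5376986861228943, -0.023151561617851257), (0.059501659125089645, 0.03841857239603996), 6.174041271209717)
[-0.0082, -0.0014, 0.1147] twist 0.013
```

View pics/w2.png

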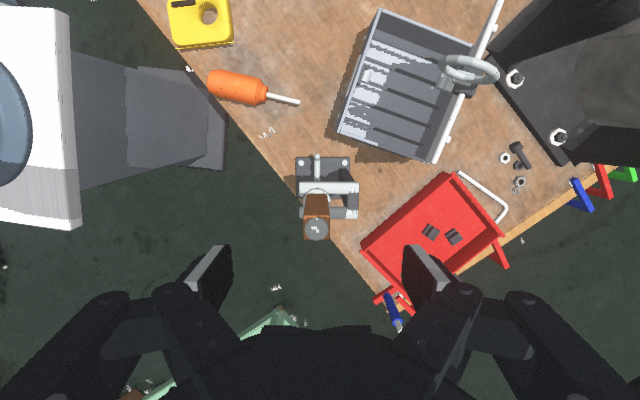

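The handle's top is at about (316,229), the fork at (345,190) and the ring at (470,70). Together they give the pole axis as (0.5257, -0.0244), and this agrees with the other views. I'll go down and grip.

>>> send_rows(
  increments=[
    {"tx": -0.008, "ty": -0.002, "tz": 0.02, "twist": 0.015, "jaw": 1},
    {"tx": -0.008, "ty": -0.002, "tz": 0.06, "twist": 0.015, "jaw": 1},
    {"tx": -0.008, "ty": -0.002, "tz": 0.1, "twist": 0.015, "jaw": 1},
    {"tx": -0.008, "ty": -0.002, "tz": 0.114, "twist": 0.015, "jaw": 1},
    {"tx": -0.008, "ty": -0.002, "tz": 0.114, "twist": 0.015, "jaw": 1},
    {"tx": -0.008, "ty": -0.002, "tz": 0.114, "twist": 0.015, "jaw": 0},
    {"tx": -0.008, "ty": -0.002, "tz": 0.114, "twist": 0.015, "jaw": -0.5},
    {"tx": -0.008, "ty": -0.002, "tz": 0.114, "twist": 0.015, "jaw": -1},
    {"tx": -0.008, "ty": -0.002, "tz": 0.114, "twist": 0.015, "jaw": -1},
    {"tx": -0.008, "ty": -0.002, "tz": 0.114, "twist": 0.015, "jaw": -1},
    {"tx": -0.008, "ty": -0.002, "tz": 0.114, "twist": 0.015, "jaw": -1},
  ],
  force=100,
)

```text
time: 3.82
tool_pos: [0.5258, -0.0271, 0.1479]
ee_rot: [3.14, -0.0, 1.681]
wrist_force: [-0.6, 0.9, 6.3]
width: 0.221
finger_force: 97.5
```

```bash
python3 - <<'E'
from h import *
snap('wrist')
s=ctrl.observe();print(s['time'],s['tool_pos'],s['ee_rot'],s['wrist_force'],s['width'],s['finger_force'])
E
```

```text
3.875 [ 0.52581669 -0.02707413  0.14793307] [ 3.14032137e+00 -2.26619585e-04  1.68072810e+00] [-0.90459253  0.38469625  5.65050304] 0.22067846124828863 97.5343930721283
```

>>> send_rows(
  increments=[
    {"tx": 0, "ty": 0, "tz": -0.006, "twist": 0, "jaw": -1},
    {"tx": 0, "ty": 0, "tz": -0.012, "twist": 0, "jaw": -1},
    {"tx": 0, "ty": 0, "tz": -0.012, "twist": 0, "jaw": -1},
    {"tx": 0, "ty": -0.03, "tz": -0.012, "twist": 0, "jaw": -1},
    {"tx": 0, "ty": -0.06, "tz": -0.014, "twist": 0, "jaw": -1},
    {"tx": 0, "ty": -0.06, "tz": -0.06, "twist": 0, "jaw": -1},
    {"tx": 0, "ty": -0.06, "tz": -0.11, "twist": 0, "jaw": -1},
    {"tx": 0, "ty": -0.06, "tz": -0.162, "twist": 0.1, "jaw": -1},
    {"tx": 0, "ty": -0.06, "tz": -0.162, "twist": 0.2, "jaw": -1},
    {"tx": 0, "ty": -0.06, "tz": -0.162, "twist": 0.303, "jaw": -1},
    {"tx": 0, "ty": -0.06, "tz": -0.162, "twist": 0.303, "jaw": -1},
    {"tx": 0, "ty": -0.06, "tz": -0.162, "twist": 0.303, "jaw": -1},
  ],
)

```text
time: 5.38
tool_pos: [0.4653, -0.0337, 0.309]
ee_rot: [-3.141, 0.0, 1.379]
wrist_force: [1.2, -0.4, -1.6]
width: 0.223
finger_force: 98.5
```

```bash
python3 - <<'E'
from h import *
im,d,P=snap('wrist'); 
s=ctrl.observe();print(s['time'],s['tool_pos'],s['ee_rot'],s['wrist_force'],s['width'],s['finger_force'])
def ring(n,P,d):
    q=box(cloud(P,d)).reshape(-1,3); q=q[(d.ravel()>0)&(abs(q[:,1])<.022)&(q[:,0]>-.04)&(q[:,0]<.06)&(q[:,2]>.14)&(q[:,2]<.24)]
    r=np.hypot(q[:,2]-.066,.055-q[:,0]); k=q[r>.128]
    if len(k)<5: print(n,'none'); return
    c,R0=k[:,[0,2]].mean(0),0
    A=np.c_[2*k[:,[0,2]],np.ones(len(k))]; s,_,_,_=np.linalg.lstsq(A,(k[:,[0,2]]**2).sum(1),rcond=None)
    print(n,len(k),'circle',s[:2],np.sqrt(s[2]+s[:2]@s[:2]),'min',k.min(0),'max',k.max(0),'y',np.median(k[:,1]))
ring('wrist',P,d)
for n in('side','top'):
    _,dd,PP=load(n); ring(n+'0',PP,dd)
p=world([.004,-.060,.1]); print(p)
rel([(*(p[:2]-.0027*by[:2]),.310,1.378)])
E
```

```text
5.425 [ 0.46538329 -0.03370337  0.30902354] [-3.14104726e+00  1.64328857e-04  1.37884038e+00] [-0.70544871 -0.7073839  -1.67632276] 0.22120107738447936 98.53310823440552
wrist 595 circle [0.00153793 0.19810006] 0.01756880492759478 min [-0.01802278 -0.00290962  0.17987721] max [0.02121312 0.00353067 0.21715882] y -0.0006947458701421267
side0 120 circle [0.00318059 0.19576771] 0.017853733330812027 min [-0.01718977 -0.00469182  0.17856257] max [0.02337055 0.00314915 0.2157863 ] y -0.001008925967527231
top0 96 circle [0.00370331 0.1957281 ] 0.019357177534527183 min [-0.01713878 -0.00287553  0.19229062] max [0.02295364 0.00293255 0.2170816 ] y -1.58923800070278e-05
[0.60481404 0.03952212 0.1       ]
[0.0958, 0.1229, -0.0011] twist 0.001
```

>>> send_rows(
  increments=[
    {"tx": 0.03, "ty": 0.05, "tz": -0.002, "twist": 0, "jaw": -1},
    {"tx": 0.06, "ty": 0.09, "tz": -0.002, "twist": 0, "jaw": -1},
    {"tx": 0.085, "ty": 0.115, "tz": -0.002, "twist": 0, "jaw": -1},
    {"tx": 0.095, "ty": 0.122, "tz": -0.002, "twist": 0, "jaw": -1},
    {"tx": 0.095, "ty": 0.122, "tz": -0.002, "twist": 0, "jaw": -1},
    {"tx": 0.095, "ty": 0.122, "tz": -0.002, "twist": 0, "jaw": -1},
  ],
)

```text
time: 6.18
tool_pos: [0.6025, 0.0348, 0.3115]
ee_rot: [-3.141, 0.0, 1.376]
wrist_force: [0.1, 0.2, -1.2]
width: 0.22
finger_force: 98.8
```

```bash
cat > look.py <<'E'
from h import *
import sys
s=ctrl.observe();print(s['time'],s['tool_pos'].round(4),s['ee_rot'].round(3),'F',s['wrist_force'].round(2),'T',s['ft_torque'].round(2),s['width'],s['finger_force'])
t=s['tool_pos']; yaw=s['ee_rot'][2]; py=np.array([np.cos(yaw),np.sin(yaw),0])
o=t+.0027*py-[0,0,.1179]; print('pole o(box)',box(o).round(4),'hook',box(o+.0165*py).round(4))
E
python3 - <<'E'
exec(open('look.py').read())
a,d,P=snap('side'); w,dw,W=snap('wrist')
q=box(cloud(P,d)); m=(d>0)&(abs(q[...,0]-.003)<.02)&(q[...,2]>.18)&(q[...,2]<.28)&(q[...,1]<-.03)&(q[...,1]>-.10)
k=q[m]; sh=k[(k[:,2]>.22)]; print('shaft',len(sh),np.median(sh,0),sh.min(0),sh.max(0)); ti=k[k[:,2]<.2]; print('tine',len(ti),ti.min(0),ti.max(0))
c1=cv2.resize(a[80:200,320:440],None,fx=3.3,fy=3.3,interpolation=cv2.INTER_CUBIC)
c2=cv2.resize(w[0:230,180:600],None,fx=.95,fy=.95)
o=np.zeros((400,800,3),np.uint8); o[:396,:396]=c1; o[:218,400:799]=c2; cv2.imwrite('pics/d.png',o[:,:,::-1])
E
```

```text
6.175 [0.6025 0.0348 0.3115] [-3.141  0.     1.376] F [ 0.07  0.21 -1.2 ] T [-0.06  0.   -0.02] 0.22043249875394902 98.75100374221802
pole o(box) [ 0.0026 -0.0624  0.1936] hook [ 0.0027 -0.0459  0.1936]
shaft 126 [ 0.00210704 -0.06553353  0.2511543 ] [-0.00171742 -0.06818302  0.22099722] [ 0.00617113 -0.06135344  0.27965865]
tine 15 [-0.00043883 -0.06769717  0.19148103] [ 0.00549631 -0.06332865  0.19934775]
```

View pics/d.png

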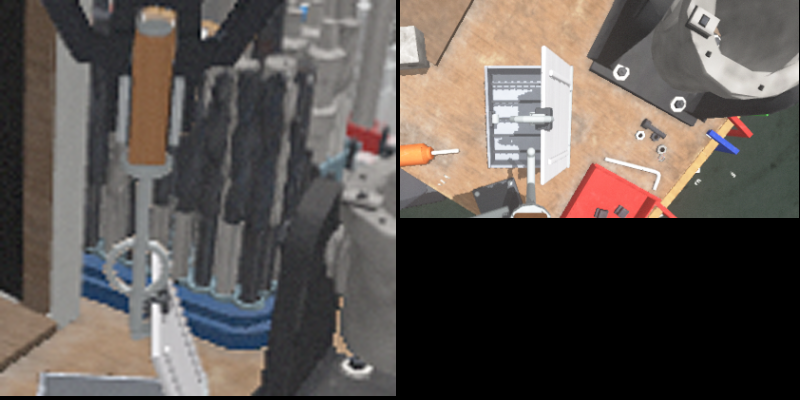

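The side crop shows the shaft at (140,260) in front of the ring at (137,265). In the wrist view the tine's tip is at (530,152), just short of the ring at (535,120), so they're lined up. I'll slide the tine in.

>>> send_rows(
  increments=[
    {"tx": 0.01, "ty": 0, "tz": 0, "twist": 0, "jaw": -1},
    {"tx": 0.02, "ty": 0, "tz": 0, "twist": 0, "jaw": -1},
    {"tx": 0.03, "ty": 0, "tz": 0, "twist": 0, "jaw": -1},
    {"tx": 0.04, "ty": 0, "tz": 0, "twist": 0, "jaw": -1},
    {"tx": 0.046, "ty": 0, "tz": 0, "twist": 0, "jaw": -1},
    {"tx": 0.046, "ty": 0, "tz": 0, "twist": 0, "jaw": -1},
    {"tx": 0.046, "ty": 0, "tz": 0, "twist": 0, "jaw": -1},
    {"tx": 0.046, "ty": 0, "tz": 0, "twist": 0, "jaw": -1},
  ],
)

```text
time: 7.28
tool_pos: [0.6123, 0.0807, 0.3114]
ee_rot: [3.142, 0.0, 1.377]
wrist_force: [-0.0, -0.9, -1.5]
width: 0.225
finger_force: 98.8
```

```bash
python3 - <<'E'
exec(open('look.py').read())
w,dw,W=snap('wrist'); a,d,P=snap('side')
c1=cv2.resize(a[80:200,320:440],None,fx=3.3,fy=3.3,interpolation=cv2.INTER_CUBIC)
c2=cv2.resize(w[40:190,240:390],None,fx=2.6,fy=2.6)
o=np.zeros((400,800,3),np.uint8); o[:396,:396]=c1; o[:390,400:790]=c2; cv2.imwrite('pics/e.png',o[:,:,::-1])
E
```

```text
7.275 [0.6123 0.0807 0.3114] [3.142 0.    1.377] F [-0.03 -0.91 -1.5 ] T [-0.01  0.    0.  ] 0.225356733406735 98.75181198120117
pole o(box) [ 0.0036 -0.0155  0.1935] hook [0.0037 0.001  0.1935]
```

View pics/e.png

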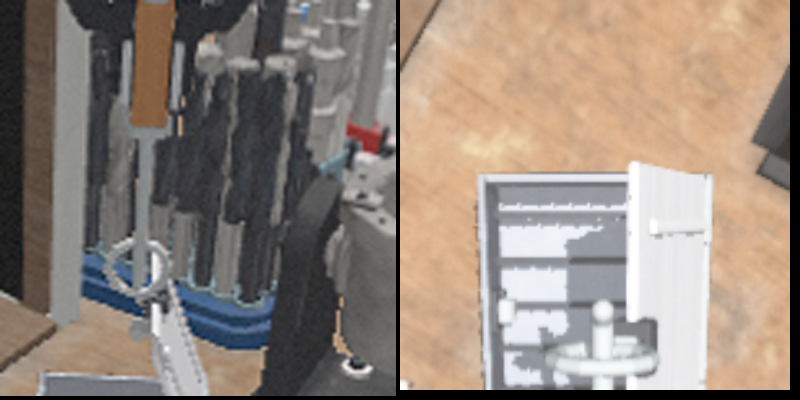

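In the side crop the shaft runs down into the ring at (145,265). The wrist crop shows the tine passing right through it, from (603,310) to (603,385), so it's hooked. Next is the swing along the arc.

>>> send_rows(
  increments=[
    {"tx": 0, "ty": -0.004, "tz": 0.001, "twist": 0, "jaw": -1},
    {"tx": 0, "ty": -0.008, "tz": 0.002, "twist": 0, "jaw": -1},
    {"tx": 0, "ty": -0.012, "tz": 0.0036, "twist": 0, "jaw": -1},
    {"tx": 0, "ty": -0.016, "tz": 0.006, "twist": 0, "jaw": -1},
    {"tx": 0, "ty": -0.0203, "tz": 0.0083, "twist": 0, "jaw": -1},
    {"tx": 0, "ty": -0.0243, "tz": 0.011, "twist": 0, "jaw": -1},
    {"tx": 0, "ty": -0.0284, "tz": 0.0136, "twist": 0, "jaw": -1},
    {"tx": 0, "ty": -0.0323, "tz": 0.0166, "twist": 0, "jaw": -1},
    {"tx": 0, "ty": -0.0362, "tz": 0.0195, "twist": 0, "jaw": -1},
    {"tx": 0, "ty": -0.04, "tz": 0.0227, "twist": 0, "jaw": -1},
    {"tx": 0, "ty": -0.0435, "tz": 0.0259, "twist": 0, "jaw": -1},
    {"tx": 0, "ty": -0.0435, "tz": 0.0259, "twist": 0, "jaw": -1},
  ],
)

```text
time: 8.88
tool_pos: [0.5688, 0.0899, 0.285]
ee_rot: [-3.14, 0.0, 1.378]
wrist_force: [0.6, -0.9, -0.6]
width: 0.223
finger_force: 98.7
```

```bash
python3 - <<'E'
exec(open('look.py').read())
a,d,P=snap('side')
q=box(cloud(P,d)).reshape(-1,3); q=q[(d.ravel()>0)&(abs(q[:,1])<.075)&(abs(q[:,1])>.03)&(q[:,0]>-.08)&(q[:,0]<.06)&(q[:,2]>.085)&(q[:,2]<.22)]
r=np.hypot(q[:,2]-.066,.055-q[:,0]);k=(r<.125)&(r>.05);an=np.arctan2(q[k,2]-.066,.055-q[k,0]);print('flap',k.sum(),np.percentile(an,[5,50,95]))
E
```

```text
8.875 [0.5688 0.0899 0.285 ] [-3.14   0.     1.378] F [ 0.57 -0.9  -0.55] T [ 0.01 -0.05 -0.02] 0.22299317688159573 98.74237418174744
pole o(box) [-0.0409 -0.0147  0.1671] hook [-0.0409  0.0018  0.1671]
flap 449 [0.90679985 0.94362288 0.99309807]
```

>>> send_rows(
  increments=[
    {"tx": 0, "ty": -0.0029, "tz": 0.0032, "twist": 0, "jaw": -1},
    {"tx": 0, "ty": -0.0058, "tz": 0.0064, "twist": 0, "jaw": -1},
    {"tx": 0, "ty": -0.0122, "tz": 0.0137, "twist": 0, "jaw": -1},
    {"tx": 0, "ty": -0.018, "tz": 0.0215, "twist": 0, "jaw": -1},
    {"tx": 0, "ty": -0.0233, "tz": 0.0296, "twist": 0, "jaw": -1},
    {"tx": 0, "ty": -0.028, "tz": 0.0381, "twist": 0, "jaw": -1},
    {"tx": 0, "ty": -0.0321, "tz": 0.047, "twist": 0, "jaw": -1},
    {"tx": 0, "ty": -0.0356, "tz": 0.0561, "twist": 0, "jaw": -1},
    {"tx": 0, "ty": -0.0384, "tz": 0.0654, "twist": 0, "jaw": -1},
    {"tx": 0, "ty": -0.0394, "tz": 0.07, "twist": 0, "jaw": -1},
    {"tx": 0, "ty": -0.0403, "tz": 0.0735, "twist": 0, "jaw": -1},
    {"tx": 0, "ty": -0.0403, "tz": 0.0735, "twist": 0, "jaw": -1},
  ],
)

```text
time: 10.42
tool_pos: [0.5297, 0.0974, 0.2115]
ee_rot: [-3.14, 0.0, 1.378]
wrist_force: [-0.7, 0.4, -1.3]
width: 0.219
finger_force: 98.8
```

```bash
cat > fl.py <<'E'
exec(open('look.py').read())
a,d,P=snap('side')
q=box(cloud(P,d)).reshape(-1,3); q=q[(d.ravel()>0)&(abs(q[:,1])<.075)&(abs(q[:,1])>.03)&(q[:,0]>-.07)&(q[:,0]<.06)&(q[:,2]>.06)&(q[:,2]<.22)]
r=np.hypot(q[:,2]-.066,.055-q[:,0]);k=(r<.112)&(r>.07);an=np.arctan2(q[k,2]-.066,.055-q[k,0]);print('flap',k.sum(),np.percentile(an,[5,50,95]))
E
python3 fl.py
```

```text
10.425 [0.5297 0.0974 0.2115] [-3.14   0.     1.378] F [-0.73  0.37 -1.3 ] T [-0.04  0.   -0.02] 0.21872757698871997 98.83419156074524
pole o(box) [-0.0807 -0.0146  0.0936] hook [-0.0807  0.0019  0.0936]
flap 407 [0.31048547 0.3321788  0.3723561 ]
```

>>> send_rows(
  increments=[
    {"tx": 0, "ty": -0.0005, "tz": 0.003, "twist": 0, "jaw": -1},
    {"tx": 0, "ty": -0.001, "tz": 0.006, "twist": 0, "jaw": -1},
    {"tx": 0, "ty": -0.0014, "tz": 0.009, "twist": 0, "jaw": -1},
    {"tx": 0, "ty": -0.0018, "tz": 0.012, "twist": 0, "jaw": -1},
    {"tx": 0, "ty": -0.0021, "tz": 0.015, "twist": 0, "jaw": -1},
    {"tx": 0, "ty": -0.0024, "tz": 0.018, "twist": 0, "jaw": -1},
    {"tx": 0, "ty": -0.0026, "tz": 0.02, "twist": 0, "jaw": -1},
    {"tx": 0, "ty": -0.0026, "tz": 0.022, "twist": 0, "jaw": -1},
    {"tx": 0, "ty": -0.0026, "tz": 0.022, "twist": 0, "jaw": -1},
  ],
)

```text
time: 11.6
tool_pos: [0.5272, 0.0979, 0.1896]
ee_rot: [-3.141, 0.0, 1.378]
wrist_force: [-0.2, 1.0, -0.2]
width: 0.22
finger_force: 98.7
```

```bash
python3 fl.py
```

```text
11.6 [0.5272 0.0979 0.1896] [-3.141  0.     1.378] F [-0.23  0.95 -0.21] T [-0.02 -0.05 -0.01] 0.21987895024022222 98.67523670196533
pole o(box) [-0.0832 -0.0146  0.0717] hook [-0.0831  0.0019  0.0717]
flap 335 [0.15662491 0.17917957 0.21743911]
```

>>> send_rows(
  increments=[
    {"tx": 0, "ty": 0, "tz": 0.001, "twist": 0, "jaw": -1},
    {"tx": 0, "ty": 0, "tz": 0.002, "twist": 0, "jaw": -1},
    {"tx": 0, "ty": 0, "tz": 0.003, "twist": 0, "jaw": -1},
    {"tx": 0, "ty": 0, "tz": 0.004, "twist": 0, "jaw": -1},
    {"tx": 0, "ty": 0, "tz": 0.005, "twist": 0, "jaw": -1},
    {"tx": 0, "ty": 0, "tz": 0.006, "twist": 0, "jaw": -1},
  ],
)

```text
time: 12.4
tool_pos: [0.5275, 0.0979, 0.1839]
ee_rot: [-3.141, -0.0, 1.378]
wrist_force: [-0.7, 0.6, 1.1]
width: 0.222
finger_force: 99.1
```

>>> send_rows(
  increments=[
    {"tx": 0, "ty": 0, "tz": 0.0005, "twist": 0, "jaw": -1},
    {"tx": 0, "ty": 0, "tz": 0.001, "twist": 0, "jaw": -1},
    {"tx": 0, "ty": 0, "tz": 0.0015, "twist": 0, "jaw": -1},
    {"tx": 0, "ty": 0, "tz": 0.002, "twist": 0, "jaw": -1},
  ],
)

```text
time: 12.9
tool_pos: [0.5277, 0.0979, 0.1822]
ee_rot: [3.141, -0.0, 1.378]
wrist_force: [-1.7, -0.0, 4.6]
width: 0.225
finger_force: 99.5
```

>>> send_rows(
  increments=[
    {"tx": 0, "ty": 0, "tz": 0.0004, "twist": 0, "jaw": -1},
    {"tx": 0, "ty": 0, "tz": 0.0008, "twist": 0, "jaw": -1},
  ],
)

```text
time: 13.15
tool_pos: [0.5277, 0.0979, 0.1811]
ee_rot: [3.141, -0.0, 1.378]
wrist_force: [-1.6, 0.3, 2.8]
width: 0.221
finger_force: 99.5
```

```bash
python3 fl.py
```

```text
13.15 [0.5277 0.0979 0.1811] [ 3.141 -0.     1.378] F [-1.57  0.35  2.79] T [-0.02  0.44 -0.03] 0.2213434053711274 99.539555311203
pole o(box) [-0.0827 -0.0145  0.0632] hook [-0.0827  0.002   0.0632]
flap 313 [0.0973044  0.11928086 0.16929372]
```

>>> send_rows(
  increments=[
    {"tx": 0, "ty": -0.001, "tz": 0.0004, "twist": 0, "jaw": -1},
    {"tx": 0, "ty": -0.002, "tz": 0.0008, "twist": 0, "jaw": -1},
    {"tx": 0, "ty": -0.002, "tz": 0.0012, "twist": 0, "jaw": -1},
  ],
)

```text
time: 13.58
tool_pos: [0.5268, 0.0981, 0.1803]
ee_rot: [3.139, -0.001, 1.378]
wrist_force: [1.0, -0.8, 3.7]
width: 0.22
finger_force: 99.1
```

>>> send_rows(
  increments=[
    {"tx": 0, "ty": 0, "tz": 0.0005, "twist": 0, "jaw": -1},
    {"tx": 0, "ty": 0, "tz": 0.001, "twist": 0, "jaw": -1},
    {"tx": 0, "ty": 0, "tz": 0.0015, "twist": 0, "jaw": -1},
  ],
)

```text
time: 13.95
tool_pos: [0.5254, 0.0985, 0.1781]
ee_rot: [-3.141, -0.0, 1.378]
wrist_force: [2.1, -0.4, 0.9]
width: 0.222
finger_force: 99.1
```

```bash
python3 fl.py
```

```text
13.95 [0.5254 0.0985 0.1781] [-3.141 -0.     1.378] F [ 2.12 -0.44  0.88] T [ 0.   -0.67 -0.07] 0.22213952161098513 99.11843061447144
pole o(box) [-0.0851 -0.0144  0.0602] hook [-0.0851  0.0021  0.0602]
flap 302 [0.07333967 0.09783094 0.13781492]
```

>>> send_rows(
  increments=[
    {"tx": 0, "ty": 0.0008, "tz": 0.0006, "twist": 0, "jaw": -1},
    {"tx": 0, "ty": 0.0008, "tz": 0.0012, "twist": 0, "jaw": -1},
    {"tx": 0, "ty": 0.0008, "tz": 0.0018, "twist": 0, "jaw": -1},
  ],
)

```text
time: 14.38
tool_pos: [0.5255, 0.0984, 0.176]
ee_rot: [-3.14, 0.0, 1.378]
wrist_force: [0.7, 1.0, -0.3]
width: 0.222
finger_force: 98.9
```

>>> send_rows(
  increments=[
    {"tx": 0, "ty": 0, "tz": 0.0006, "twist": 0, "jaw": -1},
    {"tx": 0, "ty": 0, "tz": 0.0012, "twist": 0, "jaw": -1},
    {"tx": 0, "ty": 0, "tz": 0.0018, "twist": 0, "jaw": -1},
  ],
)

```text
time: 14.75
tool_pos: [0.526, 0.0979, 0.1745]
ee_rot: [-3.141, 0.001, 1.378]
wrist_force: [-0.6, -0.1, -2.0]
width: 0.218
finger_force: 98.8
```

```bash
python3 fl.py
```

```text
14.75 [0.526  0.0979 0.1745] [-3.141e+00  1.000e-03  1.378e+00] F [-0.64 -0.1  -2.01] T [ 0.02  0.01 -0.05] 0.21792222121403682 98.80638599395752
pole o(box) [-0.0844 -0.0148  0.0566] hook [-0.0843  0.0017  0.0566]
flap 297 [0.03967589 0.06469482 0.10758522]
```

>>> send_rows(
  increments=[
    {"tx": 0, "ty": 0, "tz": 0.0006, "twist": 0, "jaw": -1},
    {"tx": 0, "ty": 0, "tz": 0.0012, "twist": 0, "jaw": -1},
    {"tx": 0, "ty": 0, "tz": 0.0018, "twist": 0, "jaw": -1},
  ],
)

```text
time: 15.18
tool_pos: [0.5263, 0.0981, 0.1729]
ee_rot: [-3.142, -0.0, 1.378]
wrist_force: [0.6, 0.2, -1.7]
width: 0.222
finger_force: 98.8
```

```bash
python3 fl.py
```

```text
15.175 [0.5263 0.0981 0.1729] [-3.142 -0.     1.378] F [ 0.63  0.23 -1.68] T [ 0.   -0.01  0.  ] 0.22182608966769118 98.80747318267822
pole o(box) [-0.0841 -0.0146  0.055 ] hook [-0.084   0.0019  0.055 ]
flap 271 [0.00885173 0.03058034 0.07335187]
```

>>> send_rows(
  increments=[
    {"tx": 0, "ty": 0, "tz": 0.0005, "twist": 0, "jaw": -1},
    {"tx": 0, "ty": 0, "tz": 0.001, "twist": 0, "jaw": -1},
    {"tx": 0, "ty": 0, "tz": 0.0015, "twist": 0, "jaw": -1},
    {"tx": 0, "ty": 0, "tz": 0.002, "twist": 0, "jaw": -1},
  ],
)

```text
time: 15.72
tool_pos: [0.5264, 0.0981, 0.171]
ee_rot: [3.142, -0.0, 1.378]
wrist_force: [-0.2, -0.4, -1.8]
width: 0.225
finger_force: 98.8
```

>>> send_rows(
  increments=[
    {"tx": 0, "ty": 0, "tz": 0.0004, "twist": 0, "jaw": -1},
    {"tx": 0, "ty": 0, "tz": 0.0008, "twist": 0, "jaw": -1},
    {"tx": 0, "ty": 0, "tz": 0.0012, "twist": 0, "jaw": -1},
    {"tx": 0, "ty": 0, "tz": 0.0016, "twist": 0, "jaw": -1},
  ],
)

```text
time: 16.23
tool_pos: [0.5264, 0.0981, 0.1694]
ee_rot: [-3.142, -0.0, 1.378]
wrist_force: [-0.8, 0.2, -1.3]
width: 0.222
finger_force: 98.8
```

```bash
python3 fl.py
```

```text
16.225 [0.5264 0.0981 0.1694] [-3.142 -0.     1.378] F [-0.79  0.15 -1.34] T [ 0.01  0.01 -0.01] 0.22202763013240492 98.80365371704102
pole o(box) [-0.0841 -0.0145  0.0515] hook [-0.084   0.002   0.0515]
flap 277 [0.0100515  0.03223009 0.07127934]
```

>>> send_rows(
  increments=[
    {"tx": 0, "ty": 0, "tz": 0.0003, "twist": 0, "jaw": -1},
    {"tx": 0, "ty": 0, "tz": 0.0006, "twist": 0, "jaw": -1},
    {"tx": 0, "ty": 0, "tz": 0.0009, "twist": 0, "jaw": -1},
    {"tx": 0, "ty": 0, "tz": 0.0009, "twist": 0, "jaw": -1},
  ],
)

```text
time: 16.77
tool_pos: [0.5265, 0.0981, 0.1688]
ee_rot: [3.141, -0.0, 1.378]
wrist_force: [-1.1, 0.2, 3.1]
width: 0.215
finger_force: 99.4
```

>>> send_rows(
  increments=[
    {"tx": 0, "ty": 0, "tz": 0.0002, "twist": 0, "jaw": -1},
    {"tx": 0, "ty": 0, "tz": 0.0003, "twist": 0, "jaw": -1},
  ],
)

```text
time: 17.02
tool_pos: [0.5266, 0.0981, 0.1686]
ee_rot: [3.141, -0.0, 1.378]
wrist_force: [-1.2, -0.5, 7.0]
width: 0.222
finger_force: 99.7
```

```bash
python3 fl.py
```

```text
17.025 [0.5266 0.0981 0.1686] [ 3.141 -0.     1.378] F [-1.17 -0.51  7.04] T [-0.05  0.44  0.04] 0.2220827410181405 99.69894289970398
pole o(box) [-0.0838 -0.0145  0.0507] hook [-0.0838  0.002   0.0507]
flap 270 [0.00871695 0.03111213 0.07655978]
```

>>> send_rows(
  increments=[
    {"tx": 0, "ty": 0, "tz": 0.0001, "twist": 0, "jaw": -1},
    {"tx": 0, "ty": 0, "tz": 0.0002, "twist": 0, "jaw": -1},
    {"tx": 0, "ty": 0, "tz": 0.0002, "twist": 0, "jaw": -1},
    {"tx": 0, "ty": 0, "tz": 0.0002, "twist": 0, "jaw": -1},
    {"tx": 0, "ty": 0, "tz": 0.0002, "twist": 0, "jaw": -1},
  ],
)

```text
time: 17.7
tool_pos: [0.5267, 0.0981, 0.1685]
ee_rot: [3.141, -0.0, 1.378]
wrist_force: [-2.1, -0.7, 6.6]
width: 0.224
finger_force: 99.8
```

>>> send_rows(
  increments=[
    {"tx": 0, "ty": 0, "tz": 0.0001, "twist": 0, "jaw": -1},
    {"tx": 0, "ty": 0, "tz": 0.0002, "twist": 0, "jaw": -1},
    {"tx": 0, "ty": 0, "tz": 0.0003, "twist": 0, "jaw": -1},
    {"tx": 0, "ty": 0, "tz": 0.0003, "twist": 0, "jaw": -1},
  ],
)

```text
time: 18.2
tool_pos: [0.5267, 0.0981, 0.1684]
ee_rot: [3.141, -0.001, 1.378]
wrist_force: [-2.3, -1.2, 7.6]
width: 0.22
finger_force: 99.9
```

```bash
python3 - <<'E'
from h import *
for i in range(6): print(ctrl.observe()['wrist_force'].round(2),ctrl.observe()['ft_torque'].round(2)); viewer.snapshot('side')
E
```

```text
[-2.29 -1.18  7.65] [-0.06  0.69  0.1 ]
[-1.71 -0.82  7.52] [-0.07  0.6   0.01]
[-2.18 -0.42  7.33] [-0.05  0.65  0.03]
[-2.85  0.85  7.78] [-0.05  0.62  0.04]
[-2.19 -0.73  6.09] [-0.12  0.66  0.05]
[-2.23  0.01  7.31] [-0.09  0.63  0.12]
```

>>> send_rows(
  increments=[
    {"tx": 0, "ty": 0, "tz": 0.0002, "twist": 0, "jaw": -1},
    {"tx": 0, "ty": 0, "tz": 0.0004, "twist": 0, "jaw": -1},
    {"tx": 0, "ty": 0, "tz": 0.0006, "twist": 0, "jaw": -1},
    {"tx": 0, "ty": 0, "tz": 0.0006, "twist": 0, "jaw": -1},
  ],
)

```text
time: 19.0
tool_pos: [0.5268, 0.098, 0.1682]
ee_rot: [3.141, -0.001, 1.378]
wrist_force: [-2.4, -1.3, 10.0]
width: 0.223
finger_force: 100.3
```

```bash
python3 - <<'E'
from h import *
f=[]
for i in range(6): s=ctrl.observe();f.append(np.r_[s['wrist_force'],s['ft_torque'],s['tool_pos']]); viewer.snapshot('side')
print(np.mean(f,0).round(4))
E
```

```text
[-2.4754 -0.7899  9.7952 -0.0682  0.8735  0.0334  0.5268  0.0981  0.1682]
```

>>> send_rows(
  increments=[
    {"tx": 0, "ty": 0, "tz": 0, "twist": 0, "jaw": -1},
    {"tx": 0, "ty": 0, "tz": 0, "twist": 0, "jaw": -1},
    {"tx": 0, "ty": 0, "tz": 0, "twist": 0, "jaw": -1},
    {"tx": 0, "ty": 0, "tz": 0, "twist": 0, "jaw": -1},
    {"tx": 0, "ty": 0, "tz": 0, "twist": 0, "jaw": -1},
    {"tx": 0, "ty": 0, "tz": 0, "twist": 0, "jaw": -1},
    {"tx": 0, "ty": 0, "tz": 0, "twist": 0, "jaw": -1},
    {"tx": 0, "ty": 0, "tz": 0, "twist": 0, "jaw": -1},
    {"tx": 0, "ty": 0, "tz": 0, "twist": 0, "jaw": -1},
    {"tx": 0, "ty": 0, "tz": 0, "twist": 0, "jaw": -1},
  ],
)

```text
time: 20.55
tool_pos: [0.5268, 0.0981, 0.1682]
ee_rot: [3.141, -0.001, 1.378]
wrist_force: [-3.2, -0.3, 9.5]
width: 0.222
finger_force: 100.3
```

```bash
python3 - <<'E'
exec(open('look.py').read())
f=[]
for i in range(4): s=ctrl.observe();f.append(np.r_[s['wrist_force'],s['ft_torque']]); a=snap('side')[0]
print(np.mean(f,0).round(3))
w,dw,W=snap('wrist')
c1=cv2.resize(a[120:260,300:440],None,fx=2.8,fy=2.8,interpolation=cv2.INTER_CUBIC)
c2=cv2.resize(w[40:190,220:370],None,fx=2.6,fy=2.6)
o=np.zeros((400,800,3),np.uint8); o[:392,:392]=c1; o[:390,400:790]=c2; cv2.imwrite('pics/f.png',o[:,:,::-1])
E
```

```text
20.55 [0.5268 0.0981 0.1682] [ 3.141e+00 -1.000e-03  1.378e+00] F [-3.23 -0.3   9.5 ] T [-0.09  0.83  0.02] 0.2216503866183235 100.30242562294006
pole o(box) [-0.0837 -0.0145  0.0503] hook [-0.0836  0.002   0.0503]
[-2.58  -0.701  9.874 -0.103  0.86   0.023]
```

View pics/f.png

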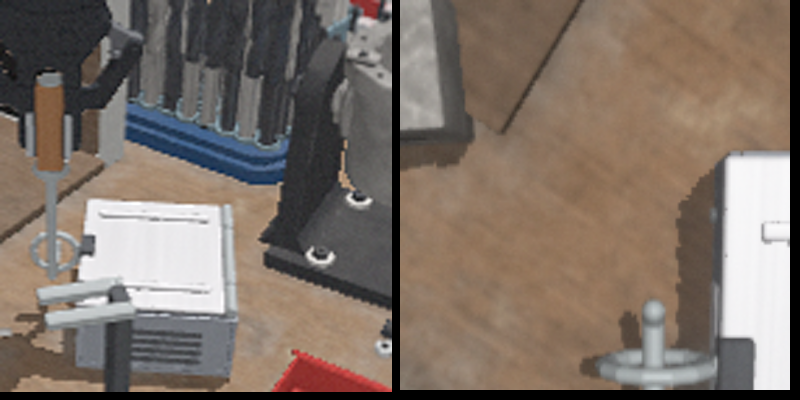

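The flap is shut, with the ring in front of the box at about (52,250) in the left crop. The tine is in the ring, and about 11.5 N has been held for over 2 s. Now I'll unhook: rise 9 mm to the hole's centre, then back out.

>>> send_rows(
  increments=[
    {"tx": 0, "ty": 0, "tz": -0.001, "twist": 0, "jaw": -1},
    {"tx": 0, "ty": 0, "tz": -0.003, "twist": 0, "jaw": -1},
    {"tx": 0, "ty": -0.0005, "tz": -0.006, "twist": 0, "jaw": -1},
    {"tx": 0, "ty": -0.001, "tz": -0.009, "twist": 0, "jaw": -1},
    {"tx": 0, "ty": -0.001, "tz": -0.0095, "twist": 0, "jaw": -1},
    {"tx": 0, "ty": -0.001, "tz": -0.0095, "twist": 0, "jaw": -1},
  ],
)

```text
time: 21.55
tool_pos: [0.5254, 0.0983, 0.1765]
ee_rot: [-3.142, -0.0, 1.378]
wrist_force: [-0.2, -0.1, -1.6]
width: 0.223
finger_force: 98.6
```

```bash
python3 fl.py
```

```text
21.55 [0.5254 0.0983 0.1765] [-3.142 -0.     1.378] F [-0.18 -0.09 -1.64] T [-0.01  0.02 -0.01] 0.22315732135975538 98.60901474952698
pole o(box) [-0.0851 -0.0145  0.0586] hook [-0.085   0.002   0.0586]
flap 269 [0.00833274 0.03202347 0.06988885]
```

Free of load and still shut. Backing out, then up.

>>> send_rows(
  increments=[
    {"tx": -0.006, "ty": 0, "tz": 0, "twist": 0, "jaw": -1},
    {"tx": -0.014, "ty": 0, "tz": 0, "twist": 0, "jaw": -1},
    {"tx": -0.022, "ty": 0, "tz": 0, "twist": 0, "jaw": -1},
    {"tx": -0.03, "ty": 0, "tz": 0, "twist": 0, "jaw": -1},
    {"tx": -0.038, "ty": 0, "tz": 0, "twist": 0, "jaw": -1},
    {"tx": -0.045, "ty": 0, "tz": 0, "twist": 0, "jaw": -1},
    {"tx": -0.05, "ty": 0, "tz": 0, "twist": 0, "jaw": -1},
    {"tx": -0.05, "ty": 0, "tz": 0, "twist": 0, "jaw": -1},
  ],
)

```text
time: 22.6
tool_pos: [0.5158, 0.0488, 0.1766]
ee_rot: [3.142, -0.0, 1.377]
wrist_force: [-0.0, 0.1, -1.5]
width: 0.221
finger_force: 98.6
```

```bash
python3 fl.py; python3 - <<'E'
from h import *
rel([(.466,-.034,.25,1.378),(.466,-.034,.25,1.681)])
E
```

```text
22.6 [0.5158 0.0488 0.1766] [ 3.142 -0.     1.377] F [-0.03  0.11 -1.53] T [-0.   -0.03  0.03] 0.220635356521343 98.60856413841248
pole o(box) [-0.0852 -0.0649  0.0587] hook [-0.0851 -0.0484  0.0587]
flap 266 [0.01127943 0.0319114  0.07555644]
[-0.0913, -0.0329, -0.0734] twist -0.0
[-0.0913, -0.0329, -0.0734] twist -0.303
```

>>> send_rows(
  increments=[
    {"tx": 0, "ty": 0, "tz": -0.04, "twist": 0, "jaw": -1},
    {"tx": 0, "ty": 0, "tz": -0.074, "twist": 0, "jaw": -1},
    {"tx": -0.03, "ty": -0.015, "tz": -0.074, "twist": -0.1, "jaw": -1},
    {"tx": -0.06, "ty": -0.033, "tz": -0.074, "twist": -0.2, "jaw": -1},
    {"tx": -0.091, "ty": -0.033, "tz": -0.074, "twist": -0.303, "jaw": -1},
    {"tx": -0.091, "ty": -0.033, "tz": -0.074, "twist": -0.303, "jaw": -1},
    {"tx": -0.091, "ty": -0.033, "tz": -0.04, "twist": -0.303, "jaw": -1},
    {"tx": -0.091, "ty": -0.033, "tz": 0.0, "twist": -0.303, "jaw": -1},
    {"tx": -0.091, "ty": -0.033, "tz": 0.016, "twist": -0.303, "jaw": -1},
    {"tx": -0.091, "ty": -0.033, "tz": 0.016, "twist": -0.303, "jaw": -1},
    {"tx": -0.091, "ty": -0.033, "tz": 0.016, "twist": -0.303, "jaw": -1},
  ],
)

```text
time: 24.02
tool_pos: [0.4672, -0.0336, 0.1618]
ee_rot: [3.139, -0.0, 1.681]
wrist_force: [-0.2, -0.6, -0.9]
width: 0.218
finger_force: 98.5
```

```bash
python3 - <<'E'
exec(open('look.py').read())
a,d,P=snap('side'); cl=cloud(P,d)
hsv=cv2.cvtColor(a,cv2.COLOR_RGB2HSV)
m=(d>0)&(np.hypot(cl[...,0]-o[0],cl[...,1]-o[1])<.022)
for lo,hi in((.06,.12),(.165,.2)):
    for k in np.linspace(lo,hi,4)[:-1]:
        p=cl[m&(cl[...,2]>k)&(cl[...,2]<k+(hi-lo)/3)]; print(round(k,3),len(p),np.median(p,0).round(4) if len(p) else '',(p[:,0].min()+p[:,0].max())/2 if len(p) else '')
print('pole world',o)
rel([(.5258,-.0271,.160,1.681),(.5258,-.0271,.148,1.681)])
E
```

```text
24.025 [ 0.4672 -0.0336  0.1618] [ 3.139 -0.     1.681] F [-0.16 -0.63 -0.9 ] T [-0.02  0.01 -0.02] 0.21842704845355465 98.52327704429626
pole o(box) [-0.1181 -0.1551  0.0439] hook [-0.123  -0.1394  0.0439]
0.06 29 [ 0.4677 -0.0342  0.0703] 0.4671247295606941
0.08 32 [ 0.4669 -0.0338  0.0889] 0.46691123500645093
0.1 33 [ 0.4663 -0.0341  0.1103] 0.4664273891875328
0.165 114 [ 0.4682 -0.0413  0.1716] 0.46787823496323677
0.177 119 [ 0.4674 -0.0411  0.1823] 0.4671821411815614
0.188 117 [ 0.4678 -0.0412  0.1943] 0.46762974844289856
pole world [ 0.46694645 -0.03088186  0.04386384]
[0.0, 0.0589, 0.002] twist -0.0
[0.0, 0.0589, 0.014] twist -0.0
```

>>> send_rows(
  increments=[
    {"tx": 0, "ty": 0.01, "tz": 0.001, "twist": 0, "jaw": -1},
    {"tx": 0, "ty": 0.022, "tz": 0.001, "twist": 0, "jaw": -1},
    {"tx": 0, "ty": 0.034, "tz": 0.001, "twist": 0, "jaw": -1},
    {"tx": 0, "ty": 0.046, "tz": 0.001, "twist": 0, "jaw": -1},
    {"tx": 0, "ty": 0.056, "tz": 0.001, "twist": 0, "jaw": -1},
    {"tx": 0, "ty": 0.059, "tz": 0.001, "twist": 0, "jaw": -1},
    {"tx": 0, "ty": 0.059, "tz": 0.001, "twist": 0, "jaw": -1},
    {"tx": 0, "ty": 0.059, "tz": 0.001, "twist": 0, "jaw": -1},
  ],
)

```text
time: 25.08
tool_pos: [0.5242, -0.0273, 0.1595]
ee_rot: [-3.141, -0.0, 1.681]
wrist_force: [0.3, -1.0, -2.5]
width: 0.222
finger_force: 98.8
```

```bash
python3 look.py;python3 - <<'E'
from h import *
rel([(.5258,-.0271,.1485,1.681)])
E
```

```text
25.075 [ 0.5242 -0.0273  0.1595] [-3.141 -0.     1.681] F [ 0.27 -0.96 -2.53] T [ 0.01 -0.03 -0.02] 0.22208497942108124 98.78373742103577
pole o(box) [-0.0634 -0.1383  0.0416] hook [-0.0683 -0.1225  0.0416]
[0.0001, 0.0017, 0.011] twist -0.0
```

>>> send_rows(
  increments=[
    {"tx": 0, "ty": 0.0015, "tz": 0.003, "twist": 0, "jaw": -1},
    {"tx": 0, "ty": 0.0015, "tz": 0.006, "twist": 0, "jaw": -1},
    {"tx": 0, "ty": 0.0015, "tz": 0.009, "twist": 0, "jaw": -1},
    {"tx": 0, "ty": 0.0015, "tz": 0.0105, "twist": 0, "jaw": -1},
    {"tx": 0, "ty": 0.0015, "tz": 0.0105, "twist": 0, "jaw": -1},
  ],
)

```text
time: 25.7
tool_pos: [0.526, -0.0271, 0.1489]
ee_rot: [-3.141, -0.0, 1.681]
wrist_force: [-0.2, 1.0, -0.9]
width: 0.222
finger_force: 98.8
```

```bash
python3 - <<'E'
exec(open('look.py').read())
snap('side');snap('top'); print(ctrl.observe()['wrist_force'])
E
```

```text
25.7 [ 0.526  -0.0271  0.1489] [-3.141 -0.     1.681] F [-0.18  1.02 -0.91] T [-0.04  0.03 -0.01] 0.2224178906586665 98.78344774246216
pole o(box) [-0.0616 -0.1377  0.031 ] hook [-0.0665 -0.1219  0.031 ]
[-0.67265264 -0.26901541 -1.0381719 ]
```

Down another 1.5 mm to settle it on the fork, then release.

>>> send_rows(
  increments=[
    {"tx": 0, "ty": 0, "tz": 0.0005, "twist": 0, "jaw": -1},
    {"tx": 0, "ty": 0, "tz": 0.001, "twist": 0, "jaw": -1},
    {"tx": 0, "ty": 0, "tz": 0.0013, "twist": 0, "jaw": -1},
    {"tx": 0, "ty": 0, "tz": 0.0013, "twist": 0, "jaw": -1},
  ],
)

```text
time: 26.3
tool_pos: [0.5262, -0.0271, 0.148]
ee_rot: [3.141, -0.0, 1.681]
wrist_force: [-0.1, 1.4, -0.2]
width: 0.219
finger_force: 99.1
```

>>> send_rows(
  increments=[
    {"tx": 0, "ty": 0, "tz": 0.0004, "twist": 0, "jaw": -1},
    {"tx": 0, "ty": 0, "tz": 0.0004, "twist": 0, "jaw": -0.5},
    {"tx": 0, "ty": 0, "tz": 0.0004, "twist": 0, "jaw": -0.45},
    {"tx": 0, "ty": 0, "tz": 0.0004, "twist": 0, "jaw": -0.3},
    {"tx": 0, "ty": 0, "tz": 0.0004, "twist": 0, "jaw": 0},
    {"tx": 0, "ty": 0, "tz": 0.0, "twist": 0, "jaw": 0.5},
    {"tx": 0, "ty": 0, "tz": 0.0, "twist": 0, "jaw": 1},
    {"tx": 0, "ty": 0, "tz": 0.0, "twist": 0, "jaw": 1},
    {"tx": 0, "ty": 0, "tz": 0.0, "twist": 0, "jaw": 1},
    {"tx": 0, "ty": 0, "tz": 0.0, "twist": 0, "jaw": 1},
  ],
  force=20,
)

```text
time: 27.55
tool_pos: [0.5261, -0.0271, 0.1478]
ee_rot: [-3.142, -0.0, 1.681]
wrist_force: [0.4, -0.0, -0.3]
width: 0.999
finger_force: 0.0
```

>>> send_rows(
  increments=[
    {"tx": 0, "ty": 0, "tz": -0.02, "twist": 0, "jaw": 1},
    {"tx": 0, "ty": 0, "tz": -0.05, "twist": 0, "jaw": 1},
    {"tx": 0, "ty": 0, "tz": -0.1, "twist": 0, "jaw": 1},
    {"tx": 0, "ty": 0, "tz": -0.15, "twist": 0, "jaw": 1},
    {"tx": 0, "ty": 0, "tz": -0.15, "twist": 0, "jaw": 1},
    {"tx": 0, "ty": 0, "tz": -0.15, "twist": 0, "jaw": 1},
  ],
)

```text
time: 28.3
tool_pos: [0.5256, -0.027, 0.2973]
ee_rot: [-3.141, -0.001, 1.681]
wrist_force: [-0.3, -0.7, -1.1]
width: 1.0
finger_force: 0.0
```

```bash
python3 fl.py; python3 - <<'E'
from h import *
a,d,P=load('side')
w,dw,W=snap('wrist'); z=cloud(W,dw)
m=(dw>0)&(z[...,2]>.195)&(z[...,2]<.215)&(np.hypot(z[...,0]-.526,z[...,1]+.025)<.03)
print('handle top',m.sum(),cv2.minAreaRect(np.float32(z[m][:,:2])),np.median(z[m][:,2]))
m=(dw>0)&(z[...,2]>.12)&(z[...,2]<.134)&(np.hypot(z[...,0]-.536,z[...,1]+.025)<.05)
print('fork',m.sum(),cv2.minAreaRect(np.float32(z[m][:,:2])))
cv2.imwrite('pics/g.png',cv2.resize(a[100:300,220:420],None,fx=2.8,fy=2.8,interpolation=cv2.INTER_CUBIC)[:,:,::-1])
E
```

```text
28.3 [ 0.5256 -0.027   0.2973] [-3.141e+00 -1.000e-03  1.681e+00] F [-0.26 -0.67 -1.1 ] T [-0.04  0.01 -0.  ] 0.9997300427410011 0.0
pole o(box) [-0.062  -0.1376  0.1794] hook [-0.0669 -0.1219  0.1794]
flap 269 [0.00886922 0.03096521 0.07311258]
handle top 568 ((0.5249505043029785, -0.02442997321486473), (0.01904221810400486, 0.020013825967907906), 6.962966442108154) 0.20967456877911014
fork 991 ((0.5372933745384216, -0.022947819903492928), (0.059876587241888046, 0.03769718483090401), 6.309286117553711)
```

View pics/g.png

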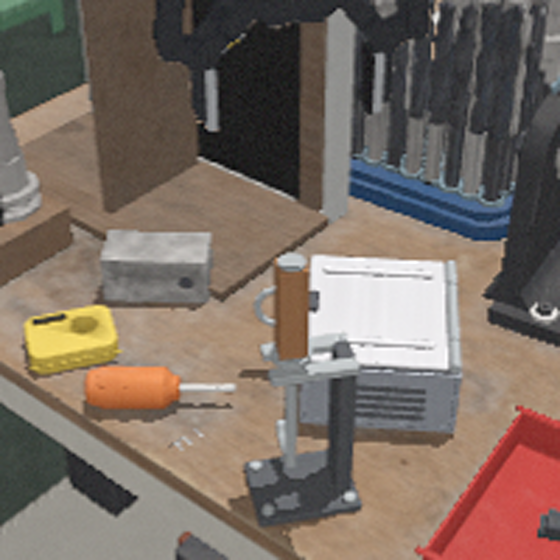

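The pole hangs upright in the fork with its handle at (291,310). The flap is shut and the block, case and driver are where they were. Handing in.

```bash
python3 -c "
from plant import job; print(job.finish_job())"
```

```text
the job is handed in; nothing more can be done
None
```

The job is handed in, though no verdict came back: the flap is shut, its seal was held down at about 11.5 N (by the wrist force) for over 2 s, and the pole hangs upright back in its stand, with the loose things where they were.

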